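Cap the coating-line couplings

TASK

The coating line at the cheese bench is being closed down: snap the small cap onto the small coupling stub first, then the large cap onto the large stub, each pressed straight down until it clicks past the stub's spring balls and sits level against its seal ring. On the large cap keep pressing after the click so that its seal stays squeezed, and finish just like that, with the gripper still holding the large cap firmly down and the small cap left alone on its stub. Leave the cheese, the jar and the brush where they are.

Things in the scene. Friction and masses are not known exactly. Their poses are not given: they have to be found in the camera images.
- small_cap: small snap cap, grey plastic, loose, mouth down, fits only the small stub, at any yaw. Round skirt 35 mm across, open below, with a lip inside its lower edge (4 mm thick, 21 mm opening); flat roof 29 mm up; on it a square head 24 x 24 mm, 22 mm tall, to grip: 51 mm in all. Origin: centre of the underside; z up, x and y square to the head's sides.
- large_cap: large snap cap, grey plastic, loose, mouth down, fits only the large stub, at any yaw. Round skirt 49 mm across, open below, with a lip inside its lower edge (4 mm thick, 35 mm opening); flat roof 29 mm up; on it a square head 24 x 24 mm, 22 mm tall, to grip: 51 mm in all. Origin: centre of the underside; z up, x and y square to the head's sides.
- small_port: fixed aluminium block 70 x 70 x 40 mm with a pipe end out of its +y side (68 mm from the axis) and the small stub upright in its middle: steel post 18 mm thick, chamfered top 66.5 mm above the table, four spring balls standing 4.5 mm out of it all round at 56 mm, which yield inwards; a black seal ring lies round its foot. Origin: centre of the underside.
- small_port_seat (a point): point on the small stub's axis, 46 mm above the table, at the free top of its seal ring. A cap lowered over the stub meets the balls with its underside 14 mm above this point; the push peaks at about 8 N, drops to nothing at about 10 mm (click), then the balls draw the cap to rest on the seal at 0 and hold it. Pressed on, it sinks with the seal to a stop at -3 mm.
- large_port: fixed aluminium block 70 x 70 x 40 mm with a pipe end out of its +y side (68 mm from the axis) and the large stub upright in its middle: steel post 32 mm thick, chamfered top 66.5 mm above the table, four spring balls standing 4.5 mm out of it all round at 56 mm, which yield inwards; a black seal ring lies round its foot. Origin: centre of the underside.
- large_port_seat (a point): point on the large stub's axis, 46 mm above the table, at the free top of its seal ring. A cap lowered over the stub meets the balls with its underside 14 mm above this point; the push peaks at about 8 N, drops to nothing at about 10 mm (click), then the balls draw the cap to rest on the seal at 0 and hold it. Pressed on, it sinks with the seal to a stop at -3 mm.
- large_port_seal: black seal ring round the foot of the large stub, 48 mm outer diameter, 6 mm thick; origin at the centre of its underside. It sinks up to 3 mm on a spring of 2.5 N/mm (about 9 N at 3 mm) and then meets a hard stop.
- cheese: small wheel of waxed cheese, 90 mm diameter, 55 mm tall, loose on the table between caps and stubs; bystander. Origin: centre of its underside.
- jar: glass jar with a steel lid, 60 mm diameter, 100 mm tall, farther out in the middle; bystander. Origin: centre of its underside.
- brush: hand brush lying on the table roughly along x, at the right-hand edge of the work; bystander. Origin: its middle, on the underside.
Not all that is in view belongs to the job. Leave any green or purple look-alike of the small_port alone.

How it is judged:
On the way, in this order (a step that is already met when the one before it is completed fails the run):
1. the small cap is clicked home on the small stub (horizontal distance between small_cap and small_port_seat below 0.004 m and z of small_cap in the frame of small_port_seat below 0.002 m and angle between small_cap's own z axis and vertical below 0.08 rad), for 0.2 s.
2. the large cap is clicked home on the large stub (horizontal distance between large_cap and large_port_seat below 0.004 m and z of large_cap in the frame of large_port_seat below 0.002 m and angle between large_cap's own z axis and vertical below 0.08 rad), for 0.2 s.
At the end, for the whole second after the job is handed in: Both caps clicked home on their own stubs: centred to 4 mm, upright to 0.08 rad, underside at most 2 mm above the free seal top; the fingers touch the large cap only (over 2 N), which stands still and presses its seal ring with over 5 N through the last second (all of step 1 and all of step 2 and contact force between the fingers and small_cap below 0.1 N and contact force between the fingers and large_cap above 2 N and contact force between large_cap and large_port_seal above 5 N and linear speed of large_cap below 0.02 m/s); the arm keeps its last pose, push and grip.
It fails at once if the cheese is moved by more than 30 mm (distance of cheese from where it was at the start of the episode above 0.03 m).
It fails at once if the jar is moved by more than 30 mm (distance of jar from where it was at the start of the episode above 0.03 m).
It fails at once if the brush is moved by more than 30 mm (distance of brush from where it was at the start of the episode above 0.03 m).
It also fails if it takes over 61 s, if anything falls off the work surface, if the arm or the gripper's body presses on something with over 40 N, if the wrist force passes 120 N, or if a joint passes its speed limit or range.

ROBOT

A 6-joint arm with a two-finger parallel gripper is mounted at the origin on the work surface. World frame = base frame: x ahead of the robot, y to its left, z up, the work surface at z = 0. Lengths are in m, angles in rad, forces in N, time in s.
With the tool pointing down it reaches from about 0.3 to 0.875 m from the base axis. Payload 6.4 kg.
Tool frame: the origin (TCP) lies at the very end of the fingers, on their centre line; the grasp point (between the pads) lies 19 mm behind it; z points along the fingers, y is the line along which they close (so a half turn about z gives the same grasp; the last joint's range is limited). The gripper opens to 85 mm and grips with 20 to 120 N. Pads are 22 mm wide; open, the fingers measure 114 mm over their backs; the gripper's body (76 mm by 85 mm) begins 54 mm behind the grasp point. The pads swing forward as they close: fully open they stand 13 mm farther back than shut.
Start: joints at [-1.464, 0.181, 1.607, -0, 1.354, -0.206], TCP at [0.177, -0.547, 0.231] pointing down, gripper open.
Joint ranges: [-2.99, 2.99], [-0.89, 2.07], [0.3, 2.58], [-1.14, 4.28], [0, 2.63], [-3.12, 3.12]. Speed limits (rad/s): [2.57, 2.57, 3.01, 3.14, 3.14, 3.14].

INTERFACE

Orientations are given as a unit quaternion [w, x, y, z].
In Python, from bench import ctrl gives the robot as it stands.
- The arm moves only by the tool jog_arm, never from a script. Its argument "series" is a list that holds one entry, the list of rows, each a list of 7 numbers: the shift along the tool's x, y, z in mm, then the turn, a rotation vector about the tool's x, y, z in rad, then the finger opening in mm, from 0 to 85.4. In form: [[[tx, ty, tz, rx, ry, rz, gripper], ...]]. A call has exactly 10 rows; each row shifts and turns the commanded pose from where the row before left it, along the tool's axes as they then stand; what a row does not reach is not made up. A row lasts 1/10 s, in which the tool goes at most 50 mm and 8.59 degrees, less where a joint would pass 70% of its speed; a pose out of reach is approached as far as the arm can. A call with a gripper value outside its range is refused whole. The fingers move at their own pace and stop on an object; the grip force is fixed at half the most. Time passes only in rows, so rows that do not move let the fingers close, or fill a call up. It gives the time, the measured TCP pose, the force, the opening and the grip force at its end, in the units of the state.
- ctrl.get_obs(): the state, without advancing time (a new reading comes with each control period).
- ctrl.camera(name): name is "scene" or "top" or "wrist"; returns a dict with "frame" (384x512x3 uint8, blue, green, red), "z_map" (384x512 float32, m along the optical axis (not along the pixel's ray), 0 where there is no reading), "fx", "fy", "cx", "cy" (pixels), "xyz" and "rotation" of the camera in the world. Camera axes: x right, y down, z forward; pixel columns grow to the right and rows downward; lengths in m; the calibration is good to about 2 mm. A picture is of the moment at which its call begins.
- ctrl.hand_in(): hands the job in; it is judged then, once.
The state is a dict: "time_s": time; "q": joint angles; "dq": joint speeds; "joint_efforts": joint torques, N m; "eef_pos": TCP position; "eef_rot": TCP orientation; "wrist_force": force on the tool from outside, world axes, zero at the start; "torque": the same for the moment, N m; "opening": opening from 0.0 (shut) to 1.0 (fully open); "grasp_force": force on a finger pad.
Only numpy, scipy, OpenCV 4.12 (cv2) and the standard library are available. Lean on these libraries where they do the work, as an engineer would, in place of code of your own. Each camera call takes 0.05 s, during which the arm holds its last target. There are 200 camera calls.

## Working session

There is one attempt and no reset: what is moved stays moved. The work goes in short steps, Python scripts to look and compute and a tool call to move; the robot and the scene stay as the last step left them, time stands still between calls to the robot, and variables do not carry over. Pictures are saved under pics/ and viewed, at most 10 in all, crops included, and the job is handed in when it is done.

Besides the shell and the picture viewer there is one more tool, called as name(argument=value, ...), one argument or row to a line, values as JSON. jog_arm: Moves the arm, as the interface text tells. Its arguments: {"type":"object","properties":{"series":{"type":"array"}},"required":["series"]}

```bash
mkdir -p pics; ls
cat > h.py <<'E'
import numpy as np,cv2
from bench import ctrl
def snap(n):
    c=ctrl.camera(n); np.savez(f'/tmp/{n}.npz',**{k:np.array(v) for k,v in c.items()}); return c
def load(n): return dict(np.load(f'/tmp/{n}.npz'))
def R(c):
    r=np.array(c['rotation'],float)
    if r.shape==(4,):
        from scipy.spatial.transform import Rotation as S
        r=S.from_quat(r[[1,2,3,0]]).as_matrix()
    return r
def cloud(c):
    v,u=np.indices(c['z_map'].shape); z=c['z_map']
    p=np.stack([(u-c['cx'])/c['fx']*z,(v-c['cy'])/c['fy']*z,z],-1)
    return p@R(c).T+c['xyz']
def ray(c,u,v,h):
    d=R(c)@np.array([(u-c['cx'])/c['fx'],(v-c['cy'])/c['fy'],1.]); o=np.array(c['xyz']); return o+d*(h-o[2])/d[2]
E
python3 - <<'E'
from h import *
for n in ['top','scene']:
    c=snap(n); cv2.imwrite(f'pics/{n}0.png',c['frame']); print(n,c['xyz'],c['rotation'],c['fx'],c['cx'],c['cy'])
o=ctrl.get_obs(); print(o)
E
```

```text
pics
top [ 0.44809476 -0.05098214  1.13128527] [-0.03911875  0.70888442 -0.70381369  0.02447239] 435.3118555180581 252.51161109968945 193.58492452938597
scene [ 1.06566485 -0.77876064  1.05656754] [-0.3470903   0.88465065  0.29085315 -0.1110225 ] 482.06338383299595 260.24127236970025 186.91596410025642
{'time_s': 0.1, 'q': array([-1.46431153e+00,  1.81485346e-01,  1.60789052e+00, -1.75401609e-05,
        1.35378893e+00, -2.06286989e-01]), 'dq': array([ 6.69485758e-04, -2.64259732e-03, -1.75552026e-03, -7.24102439e-04,
       -5.09252931e-06, -4.68839433e-04]), 'joint_efforts': array([ 3.20872896e-04, -4.45877230e+01, -3.52237988e+01, -4.20546330e-04,
        4.16243696e-03,  4.81866186e-05]), 'eef_pos': array([ 0.17689147, -0.54660317,  0.23047223]), 'eef_rot': array([-7.85519567e-04,  9.87796027e-01,  1.55751054e-01,  3.06572814e-05]), 'wrist_force': array([-0.59461924,  1.01712144, -0.06018427]), 'torque': array([ 0.01473683, -0.00651512,  0.0152839 ]), 'grasp_force': 0.0, 'opening': 1.0017262160063223}
```

View pics/top0.png

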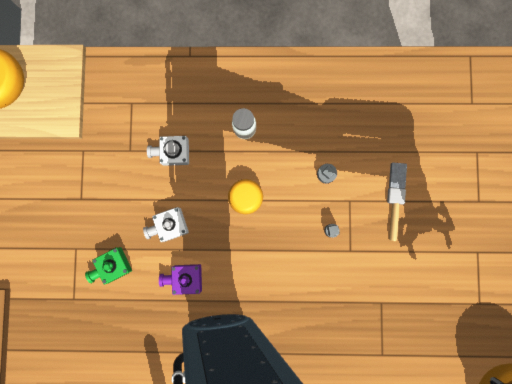

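View pics/scene0.png

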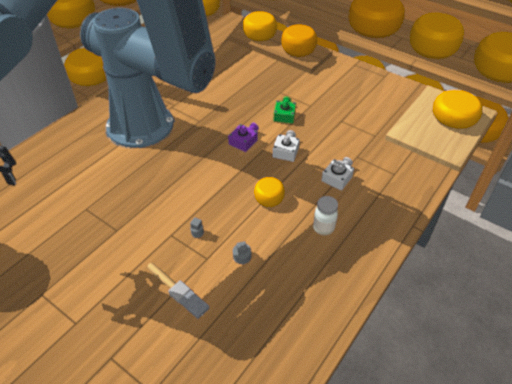

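The top view shows the large port at (174,150), small port (169,225), large cap (327,174), small cap (333,231), cheese (246,197), jar (244,123) and brush (397,200). The scene view shows the small cap at (197,228), large cap (242,252), small port (286,147) and large port (338,172). Next I measure them from the depth clouds.

Run:
```python
from h import *
P={'Lport':((174,150),(338,172),.06,.07),'Sport':((169,225),(286,147),.06,.07),'Lcap':((327,174),(242,252),.047,.055),'Scap':((333,231),(197,228),.047,.055),'jar':((244,123),(326,212),.09,.11),'cheese':((246,197),(268,190),.05,.06)}
t=load('top');s=load('scene');ct=cloud(t);cs=cloud(s)
for k,(a,b,lo,hi) in P.items():
    for n,c,(u,v) in (('top',ct,a),('scene',cs,b)):
        w=c[v-24:v+25,u-24:u+25]; m=(w[...,2]>lo)&(w[...,2]<hi)
        p=w[m]
        if len(p)<4: print(k,n,len(p),w[...,2].max());continue
        (cx,cy),wh,ang=cv2.minAreaRect(p[:,:2].astype(np.float32))
        print(k,n,len(p),p.mean(0).round(4),'rect',np.round([cx,cy,*wh,ang],4), 'zmax',p[:,2].max().round(4))
for n in ('top','scene'): pass
crop=lambda c,u,v,r:cv2.resize(c['frame'][v-r:v+r,u-r:u+r],(260,260),interpolation=cv2.INTER_CUBIC)
rows=[np.hstack([crop(t,*P[k][0],20) for k in ('Lport','Lcap','Scap')]),np.hstack([crop(s,*P[k][1],20) for k in ('Lport','Lcap','Scap')])]
cv2.imwrite('pics/crops.png',np.vstack(rows))
```

```text
Lport top 125 [0.6583 0.1757 0.0653] rect [6.59100e-01 1.76500e-01 3.15000e-02 3.00000e-02 4.54172e+01] zmax 0.0698
Lport scene 76 [0.6598 0.1733 0.0656] rect [6.59100e-01 1.75100e-01 3.04000e-02 2.93000e-02 4.74638e+01] zmax 0.07
Sport top 50 [0.4681 0.1811 0.0643] rect [4.67800e-01 1.81400e-01 1.81000e-02 1.85000e-02 6.04779e+01] zmax 0.0696
Sport scene 26 [0.4701 0.1802 0.064 ] rect [4.71400e-01 1.81100e-01 1.82000e-02 1.72000e-02 4.75324e+01] zmax 0.0693
Lcap top 89 [ 0.6023 -0.2173  0.0512] rect [ 6.02300e-01 -2.17400e-01  2.32000e-02  2.47000e-02  5.15751e+01] zmax 0.0548
Lcap scene 79 [ 0.6027 -0.2192  0.0517] rect [ 6.01700e-01 -2.18100e-01  2.35000e-02  2.82000e-02  5.07249e+01] zmax 0.0548
Scap top 95 [ 0.4565 -0.2285  0.0509] rect [ 0.4566 -0.2284  0.0236  0.024  10.9993] zmax 0.0547
Scap scene 73 [ 0.4572 -0.23    0.0515] rect [ 0.4563 -0.2285  0.0256  0.0281  5.803 ] zmax 0.0548
jar top 383 [ 0.7221 -0.0042  0.0999] rect [ 7.23000e-01 -4.30000e-03  5.18000e-02  5.19000e-02  4.58969e+01] zmax 0.1049
jar scene 289 [ 0.7245 -0.0075  0.0999] rect [ 7.22600e-01 -3.50000e-03  5.20000e-02  5.55000e-02  1.65591e+01] zmax 0.1051
cheese top 717 [ 0.54   -0.0091  0.0544] rect [ 5.40400e-01 -8.80000e-03  7.63000e-02  7.61000e-02  8.18962e+01] zmax 0.06
cheese scene 427 [ 0.5422 -0.0132  0.0554] rect [ 5.41000e-01 -1.09000e-02  7.67000e-02  7.43000e-02  3.88425e+01] zmax 0.0598
```

View pics/crops.png

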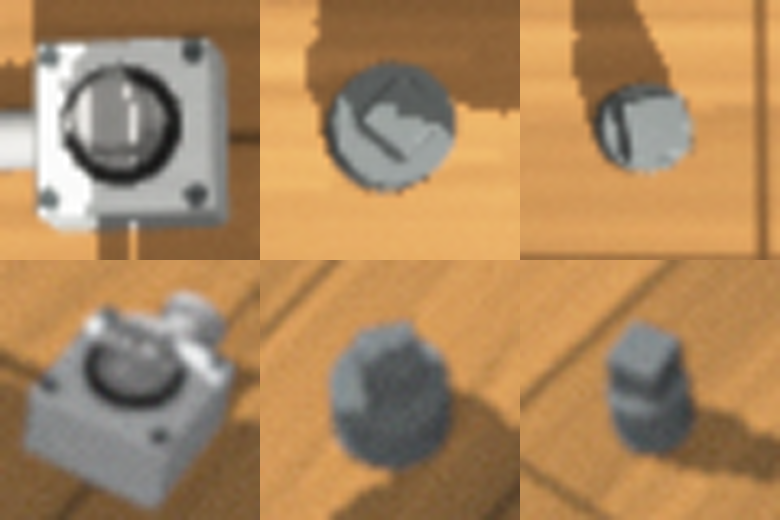

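The crops show round caps with square heads. The small head is at about 11° yaw and the large one at about 51°, both upright, and the large port stub is centred in its block. I'll move over the small cap.

jog_arm(
  series=[
    [[36.4,-21.7,0,0,0,0,60],[36.4,-21.7,0,0,0,0,60],[36.4,-21.7,0,0,0,0,60],[36.4,-21.7,0,0,0,0,60],[36.4,-21.7,0,0,0,0,60],[36.4,-21.7,0,0,0,0,60],[36.4,-21.7,0,0,0,0,60],[36.4,-21.7,0,0,0,0,60],[36.4,-21.7,0,0,0,0,60],[36.4,-21.7,0,0,0,0,60]],
  ],
)

```text
time_s: 1.1
eef_pos: [0.4572, -0.2269, 0.2311]
eef_rot: [-0.0, 0.988, 0.156, -0.0]
wrist_force: [1.1, -0.7, -0.8]
opening: 0.706
grasp_force: 0.0
```

```bash
cat >> h.py <<'E'
from scipy.spatial.transform import Rotation as S
def st(tgt=None):
    o=ctrl.get_obs(); q=o['eef_rot']; r=S.from_quat(q[[1,2,3,0]]).as_matrix()
    print('t',o['time_s'],'tcp',o['eef_pos'].round(4),'yaw_y',np.degrees(np.arctan2(r[1,1],r[0,1])).round(2),'z',r[:,2].round(4),'F',o['wrist_force'].round(1),'op',round(o['opening']*85.4,1),'g',round(o['grasp_force'],1))
    if tgt is not None: print('delta tool mm',(r.T@(np.array(tgt)-o['eef_pos'])*1000).round(1))
    return o
E
python3 - <<'E'
from h import *
st([.4565,-.2285,.1])
c=snap('wrist'); cv2.imwrite('pics/w1.png',c['frame'])
p=cloud(c); m=(p[...,2]>.045)&(p[...,2]<.057)&(np.hypot(p[...,0]-.4565,p[...,1]+.2285)<.06)
print(m.sum(),p[m].mean(0),cv2.minAreaRect(p[m][:,:2].astype(np.float32)))
E
```

```text
t 1.1 tcp [ 0.4572 -0.2269  0.2311] yaw_y -72.08 z [-3.e-04  2.e-04 -1.e+00] F [ 1.1 -0.7 -0.8] op 60.3 g 0.0
delta tool mm [ -1.2   1.3 131.1]
410 [ 0.45852824 -0.22737059  0.05074557] ((0.4579002857208252, -0.22756247222423553), (0.02380126714706421, 0.023867206647992134), 10.44627571105957)
```

View pics/w1.png

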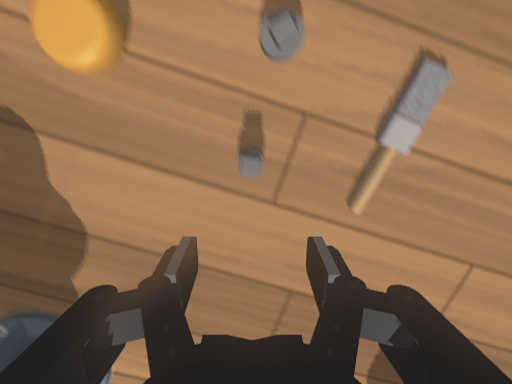

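The wrist view shows the small cap at (251,161) and clear fingers, and its position agrees with the other views. I'll turn and descend.

jog_arm(
  series=[
    [[-0.6,1.0,0,0,0,0.125,60],[0,0,30,0,0,0,60],[0,0,30,0,0,0,60],[0,0,30,0,0,0,60],[0,0,30,0,0,0,60],[0,0,30,0,0,0,60],[0,0,25,0,0,0,60],[0,0,15,0,0,0,60],[0,0,9,0,0,0,60],[0,0,0,0,0,0,60]],
  ],
)

```text
time_s: 2.15
eef_pos: [0.4553, -0.2292, 0.031]
eef_rot: [-0.001, 0.996, 0.094, -0.001]
wrist_force: [-1.0, 0.3, 0.4]
opening: 0.703
grasp_force: 0.0
```

jog_arm(
  series=[
    [[0,0,0,0,0,0,15],[0,0,0,0,0,0,15],[0,0,0,0,0,0,15],[0,0,0,0,0,0,15],[0,0,0,0,0,0,15],[0,0,0,0,0,0,15],[0,0,0,0,0,0,15],[0,0,0,0,0,0,15],[0,0,0,0,0,0,15],[0,0,0,0,0,0,15]],
  ],
)

```text
time_s: 3.15
eef_pos: [0.4572, -0.2304, 0.0336]
eef_rot: [0.001, 0.996, 0.094, 0.001]
wrist_force: [-0.8, 0.6, 6.6]
opening: 0.267
grasp_force: 59.6
```

Run:
```python
from h import *
st([.457,-.228,.2])
```

```text
t 3.15 tcp [ 0.4572 -0.2304  0.0336] yaw_y -79.23 z [ 0.0019 -0.0016 -1.    ] F [-0.8  0.6  6.6] op 22.8 g 59.6
delta tool mm [   0.5   -2.1 -166.5]
```

jog_arm(
  series=[
    [[0,0,-10,0,0,0,15],[0,0,-20,0,0,0,15],[0,0,-30,0,0,0,15],[0,0,-30,0,0,0,15],[0,0,-30,0,0,0,15],[0,0,-30,0,0,0,15],[0,0,-30,0,0,0,15],[0,0,-20,0,0,0,15],[0,0,0,0,0,0,15],[0,0,0,0,0,0,15]],
  ],
)

```text
time_s: 4.15
eef_pos: [0.4561, -0.2296, 0.2323]
eef_rot: [0.0, 0.996, 0.094, 0.0]
wrist_force: [-0.0, -1.0, -0.5]
opening: 0.268
grasp_force: 58.8
```

jog_arm(
  series=[
    [[8.8,-40,0,0,0,0,15],[8.8,-40,0,0,0,0,15],[8.8,-40,0,0,0,0,15],[8.8,-40,0,0,0,0,15],[8.8,-40,0,0,0,0,15],[8.8,-40,0,0,0,0,15],[8.8,-40,0,0,0,0,15],[8.8,-40,0,0,0,0,15],[8.8,-40,0,0,0,0,15],[8.8,-40,0,0,0,0,15]],
  ],
)

```text
time_s: 5.15
eef_pos: [0.4666, 0.1812, 0.2304]
eef_rot: [0.0, 0.996, 0.094, -0.002]
wrist_force: [0.8, 0.6, -0.6]
opening: 0.267
grasp_force: 58.9
```

Run:
```python
from h import *
st([.468,.181,.2])
c=snap('wrist'); cv2.imwrite('pics/w2.png',c['frame'])
st([.468,.181,.2])
p=cloud(c); near=np.hypot(p[...,0]-.468,p[...,1]-.181)<.06
m=(p[...,2]>.059)&(p[...,2]<.072)&near
q=p[m]; print(m.sum(),q.mean(0),cv2.minAreaRect(q[:,:2].astype(np.float32)))
m=(p[...,2]>.12)&near; print(m.sum(),p[m].min(0),p[m].max(0))
```

```text
t 5.15 tcp [0.4666 0.1812 0.2304] yaw_y -79.24 z [-3.2e-03 -5.0e-04 -1.0e+00] F [ 0.8  0.6 -0.6] op 22.8 g 58.9
delta tool mm [ 1.4  0.5 30.4]
t 5.2 tcp [0.4661 0.1864 0.2305] yaw_y -79.08 z [-0.003   0.0035 -1.    ] F [-3.5  2.2 -0. ] op 22.6 g 59.1
delta tool mm [ 0.9  5.7 30.5]
287 [0.47108983 0.18344434 0.0638137 ] ((0.4699675440788269, 0.18356946110725403), (0.020473036915063858, 0.020815927535295486), 63.90182113647461)
39077 [0.44770581 0.12505421 0.19754797] [0.49266021 0.24096586 0.32730055]
```

View pics/w2.png

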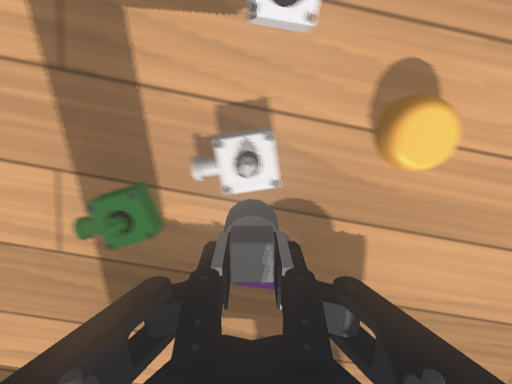

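The port is at (247,163), the held cap is upright at (252,240), and the arm was still swinging when the picture was taken. I'll re-measure once settled.

```bash
cat >> h.py <<'E'
def settle(n=6):
    for _ in range(n): c=snap('wrist')
    return c
def stub(c,xy):
    p=cloud(c); m=(p[...,2]>.061)&(p[...,2]<.072)&(np.hypot(p[...,0]-xy[0],p[...,1]-xy[1])<.03)
    q=p[m]; r=cv2.minAreaRect(q[:,:2].astype(np.float32)); print('stub',len(q),q.mean(0).round(4),np.round(r[0],4),np.round(r[1],4),q[:,2].max().round(4))
def skirt(c,rad,ctr):
    # held cap: depth points on the front wall of the skirt -> circle fit of known radius
    p=cloud(c); t=ctr
    m=(np.hypot(p[...,0]-t[0],p[...,1]-t[1])<rad+.006)&(p[...,2]<t[2]-.004)&(p[...,2]>t[2]-.05)
    q=p[m]
    from scipy.optimize import least_squares
    w=q[(q[:,2]<t[2]-.008)&(q[:,2]>t[2]-.027)]
    f=least_squares(lambda x:np.hypot(w[:,0]-x[0],w[:,1]-x[1])-rad,t[:2],loss='soft_l1',f_scale=.001)
    print('skirt n',len(w),f.x.round(4),'rms',np.sqrt(np.mean(f.fun**2)).round(4),'zmin',q[:,2].min().round(4),'z1%',np.percentile(q[:,2],1).round(4))
E
python3 - <<'E'
from h import *
c=settle()
o=st([.468,.181,.2]); stub(c,(.468,.181)); skirt(c,.0175,o['eef_pos'])
for n in ('scene','top'):
    k=snap(n); stub(k,(.468,.181)); skirt(k,.0175,o['eef_pos'])
st()
E
```

```text
t 5.5 tcp [0.4676 0.1786 0.2314] yaw_y -79.31 z [-1.7e-03 -5.0e-04 -1.0e+00] F [ 0.9 -0.2 -0.1] op 22.5 g 59.1
delta tool mm [ 0.9 -2.3 31.4]
stub 221 [0.4706 0.1835 0.0649] [0.4702 0.1833] [0.0176 0.0192] 0.068
skirt n 577 [0.4678 0.1789] rms 0.0002 zmin 0.1979 z1% 0.1992
stub 26 [0.4704 0.1795 0.0655] [0.4708 0.1798] [0.0202 0.016 ] 0.0706
skirt n 63 [0.4666 0.1786] rms 0.0022 zmin 0.1973 z1% 0.1996
stub 21 [0.464  0.1791 0.0647] [0.4631 0.1775] [0.0097 0.0215] 0.0693
skirt n 14 [0.4676 0.1782] rms 0.0009 zmin 0.1989 z1% 0.1994
t 5.6 tcp [0.468  0.1785 0.2319] yaw_y -79.34 z [-7.e-04 -2.e-04 -1.e+00] F [ 0.4 -0.1 -0.6] op 22.8 g 59.1
```

jog_arm(
  series=[
    [[1.3,-1.8,0,0,0,0,15],[0,0,20,0,0,0,15],[0,0,20,0,0,0,15],[0,0,20,0,0,0,15],[0,0,20,0,0,0,15],[0,0,20,0,0,0,15],[0,0,15,0,0,0,15],[0,0,7,0,0,0,15],[0,0,0,0,0,0,15],[0,0,0,0,0,0,15]],
  ],
)

```text
time_s: 6.6
eef_pos: [0.4696, 0.1815, 0.111]
eef_rot: [-0.0, 0.996, 0.094, 0.0]
wrist_force: [-0.8, -0.4, -0.4]
opening: 0.261
grasp_force: 59.0
```

Run:
```python
from h import *
c=settle(3)
o=st([.469,.1805,.107]); skirt(c,.0175,o['eef_pos']); k=snap('scene'); skirt(k,.0175,o['eef_pos'])
a=cv2.resize(c['frame'][100:340,130:370],(390,390),interpolation=2)
b=cv2.resize(k['frame'][105:185,245:325],(390,390),interpolation=2)
cv2.imwrite('pics/near1.png',np.hstack([a,b])); stub(k,(.469,.1805));stub(c,(.469,.1805))
```

```text
t 6.75 tcp [0.4697 0.1817 0.1113] yaw_y -79.24 z [ 1.8e-03  3.0e-04 -1.0e+00] F [ 0.8  0.5 -0.4] op 22.6 g 59.0
delta tool mm [-1.   1.1  4.3]
skirt n 584 [0.4703 0.1817] rms 0.0002 zmin 0.0788 z1% 0.0795
skirt n 53 [0.4679 0.1822] rms 0.0016 zmin 0.0618 z1% 0.0627
stub 18 [0.471  0.1767 0.0648] [0.4719 0.1784] [0.0148 0.0201] 0.0687
stub 2 [0.4799 0.1882 0.0611] [0.4799 0.1882] [0.0017 0.    ] 0.0612
```

View pics/near1.png

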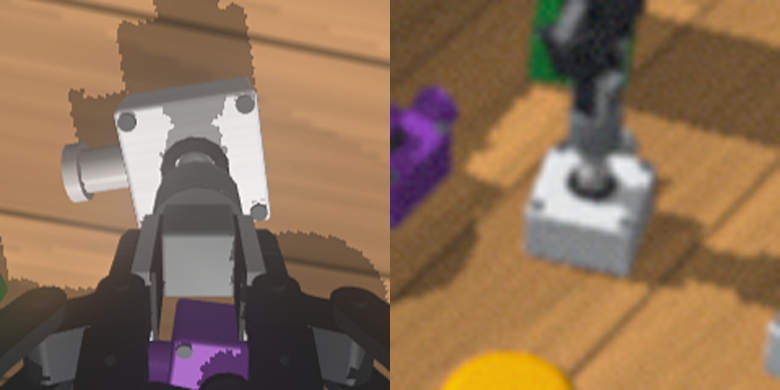

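The small cap hangs almost coaxially above the stub: bolts at crop (126,121), (245,104) and (260,211), cap axis near x≈200. I'll quantify the offset through the bolt diagonal and the block face.

```bash
python3 - <<'E'
from h import *
c=load('wrist')
f=lambda x,y:ray(c,x/1.625+130,y/1.625+100,.041)[:2].round(4)
b=[f(126,121),f(245,104),f(260,211)]; print(b,(b[0]+b[2])/2, np.linalg.norm(b[0]-b[1]),np.linalg.norm(b[2]-b[1]))
# left/right seal-ring extents (dark) and cap silhouette
p=cloud(c); m=((p[...,2]>.036)&(p[...,2]<.044)&(np.hypot(p[...,0]-.47,p[...,1]-.181)<.055)).astype(np.uint8)
m=cv2.morphologyEx(m,cv2.MORPH_OPEN,np.ones((25,25)))
q=p[m>0]; print(cv2.minAreaRect(q[:,:2].astype(np.float32)))
t=np.load('/tmp/top.npz')
E
python3 - <<'E'
from h import *
# scene/top fresh block-face fits
for n in ('scene',):
    c=load(n); p=cloud(c); m=((p[...,2]>.035)&(p[...,2]<.045)&(np.hypot(p[...,0]-.47,p[...,1]-.181)<.055)).astype(np.uint8)
    m=cv2.morphologyEx(m,cv2.MORPH_OPEN,np.ones((9,9))); q=p[m>0]; print(n,len(q),cv2.minAreaRect(q[:,:2].astype(np.float32)))
st()
E
```

```text
[array([0.4868, 0.2196]), array([0.5056, 0.1654]), array([0.4525, 0.1456])] [0.46965 0.1826 ] 0.05736793529490146 0.05667142136915222
((0.0, 0.0), (0.0, 0.0), 0.0)
scene 0 ((0.0, 0.0), (0.0, 0.0), 0.0)
t 6.8 tcp [0.4696 0.1817 0.1112] yaw_y -79.24 z [ 1.7e-03  2.0e-04 -1.0e+00] F [-0.1  0.5  0.1] op 22.5 g 59.0
```

jog_arm(
  series=[
    [[-0.3,-0.8,0,0,0,0,15],[0,0,2,0,0,0,15],[0,0,2,0,0,0,15],[0,0,2,0,0,0,15],[0,0,2,0,0,0,15],[0,0,2,0,0,0,15],[0,0,2,0,0,0,15],[0,0,2,0,0,0,15],[0,0,2,0,0,0,15],[0,0,0,0,0,0,15]],
  ],
)

```text
time_s: 7.8
eef_pos: [0.4687, 0.1825, 0.0943]
eef_rot: [-0.0, 0.996, 0.094, 0.0]
wrist_force: [-0.0, -0.0, -0.3]
opening: 0.265
grasp_force: 59.3
```

jog_arm(
  series=[
    [[0,0,2,0,0,0,15],[0,0,2,0,0,0,15],[0,0,2,0,0,0,15],[0,0,2,0,0,0,15],[0,0,2,0,0,0,15],[0,0,2,0,0,0,15],[0,0,2,0,0,0,15],[0,0,2,0,0,0,15],[0,0,2,0,0,0,15],[0,0,0,0,0,0,15]],
  ],
)

```text
time_s: 8.8
eef_pos: [0.4684, 0.1823, 0.0768]
eef_rot: [0.0, 0.996, 0.094, -0.0]
wrist_force: [-3.1, -0.1, 7.5]
opening: 0.262
grasp_force: 60.8
```

```bash
python3 -c "
from h import *
o=st()"
```

```text
t 8.8 tcp [0.4684 0.1823 0.0768] yaw_y -79.23 z [-6.e-04 -3.e-04 -1.e+00] F [-3.1 -0.1  7.5] op 22.4 g 60.8
```

Force is 7.5 N with the cap about 2 mm below the free seal top, so it has clicked. I'll release and lift.

jog_arm(
  series=[
    [[0,0,-2,0,0,0,50],[0,0,0,0,0,0,50],[0,0,0,0,0,0,50],[0,0,0,0,0,0,50],[0,0,-5,0,0,0,50],[0,0,-20,0,0,0,50],[0,0,-30,0,0,0,50],[0,0,-40,0,0,0,50],[0,0,-40,0,0,0,50],[0,0,-20,0,0,0,50]],
  ],
)

```text
time_s: 9.8
eef_pos: [0.4701, 0.1826, 0.2376]
eef_rot: [-0.0, 0.996, 0.094, 0.003]
wrist_force: [0.9, 0.4, 0.3]
opening: 0.586
grasp_force: 0.0
```

Run:
```python
from h import *
c=settle(3); st([.602,-.218,.23])
p=cloud(c); n=np.hypot(p[...,0]-.469,p[...,1]-.182)<.03
q=p[n]; h=q[(q[:,2]>.09)&(q[:,2]<.12)]; print(len(h),np.median(h,0),cv2.minAreaRect(h[:,:2].astype(np.float32)))
# level fit of head top
k=h[abs(h[:,2]-np.median(h[:,2]))<.004]; print(np.linalg.lstsq(np.c_[k[:,:2],np.ones(len(k))],k[:,2],rcond=None)[0])
```

```text
t 9.95 tcp [0.4695 0.1825 0.2351] yaw_y -79.24 z [ 3.8e-03  5.0e-04 -1.0e+00] F [-0.   0.9  0.2] op 50.1 g 0.0
delta tool mm [ 55.4 418.2   5.4]
531 [0.47082013 0.18292397 0.0969272 ] ((0.4698507487773895, 0.1829485148191452), (0.024000009521842003, 0.02326943725347519), 10.999844551086426)
[-0.01280161 -0.01216833  0.10511368]
```

The small cap's head top is at 0.097 m and level, so it is home. Now the large cap.

jog_arm(
  series=[
    [[5.5,41.8,0,0,0,0,65],[5.5,41.8,0,0,0,0,65],[5.5,41.8,0,0,0,0,65],[5.5,41.8,0,0,0,0,65],[5.5,41.8,0,0,0,0,65],[5.5,41.8,0,0,0,0,65],[5.5,41.8,0,0,0,0,65],[5.5,41.8,0,0,0,0,65],[5.5,41.8,0,0,0,0,65],[5.5,41.8,0,0,0,0,65]],
  ],
)

```text
time_s: 10.95
eef_pos: [0.6, -0.2193, 0.2308]
eef_rot: [-0.001, 0.996, 0.094, -0.001]
wrist_force: [1.1, 0.3, 1.1]
opening: 0.763
grasp_force: 0.0
```

jog_arm(
  series=[
    [[0,0,0,0,0,-0.12,65],[0,0,0,0,0,-0.12,65],[0,0,0,0,0,-0.12,65],[0,0,0,0,0,-0.12,65],[0,0,0,0,0,-0.12,65],[0,0,0,0,0,-0.11,65],[0,0,0,0,0,0,65],[0,0,0,0,0,0,65],[0,0,0,0,0,0,65],[0,0,0,0,0,0,65]],
  ],
)

```text
time_s: 11.95
eef_pos: [0.6005, -0.2179, 0.2329]
eef_rot: [-0.0, 0.901, 0.433, -0.0]
wrist_force: [-0.5, 0.3, -0.2]
opening: 0.762
grasp_force: 0.0
```

Run:
```python
from h import *
c=settle(3); st([.602,-.2185,.031])
p=cloud(c); q=p[(np.hypot(p[...,0]-.602,p[...,1]+.218)<.04)&(p[...,2]>.044)&(p[...,2]<.057)]
print(len(q),q.mean(0),cv2.minAreaRect(q[:,:2].astype(np.float32)))
```

```text
t 12.1 tcp [ 0.6006 -0.218   0.2333] yaw_y -38.59 z [ 1.e-04 -0.e+00 -1.e+00] F [0.5 0.1 0.1] op 65.4 g 0.0
delta tool mm [  0.4   1.4 202.3]
416 [ 0.6039705  -0.21558933  0.0506881 ] ((0.6038304567337036, -0.21581876277923584), (0.023637721315026283, 0.023797359317541122), 51.20697021484375)
```

jog_arm(
  series=[
    [[0.4,1.4,0,0,0,0,65],[0,0,30,0,0,0,65],[0,0,30,0,0,0,65],[0,0,30,0,0,0,65],[0,0,30,0,0,0,65],[0,0,30,0,0,0,65],[0,0,25,0,0,0,65],[0,0,15,0,0,0,65],[0,0,10,0,0,0,65],[0,0,0,0,0,0,65]],
  ],
)

```text
time_s: 13.1
eef_pos: [0.6015, -0.2183, 0.0323]
eef_rot: [-0.001, 0.901, 0.434, -0.0]
wrist_force: [0.8, -0.7, -0.5]
opening: 0.761
grasp_force: 0.0
```

jog_arm(
  series=[
    [[0,0,0,0,0,0,15],[0,0,0,0,0,0,15],[0,0,0,0,0,0,15],[0,0,0,0,0,0,15],[0,0,0,0,0,0,15],[0,0,0,0,0,0,15],[0,0,0,0,0,0,15],[0,0,0,0,0,0,15],[0,0,0,0,0,0,15],[0,0,0,0,0,0,15]],
  ],
)

```text
time_s: 14.1
eef_pos: [0.6031, -0.2192, 0.035]
eef_rot: [0.001, 0.901, 0.434, 0.001]
wrist_force: [-0.3, 0.9, 6.0]
opening: 0.266
grasp_force: 60.3
```

jog_arm(
  series=[
    [[0,0,-10,0,0,0,15],[0,0,-20,0,0,0,15],[0,0,-30,0,0,0,15],[0,0,-30,0,0,0,15],[0,0,-30,0,0,0,15],[0,0,-30,0,0,0,15],[0,0,-30,0,0,0,15],[0,0,-20,0,0,0,15],[0,0,0,0,0,0,15],[0,0,0,0,0,0,15]],
  ],
)

```text
time_s: 15.1
eef_pos: [0.6017, -0.2184, 0.233]
eef_rot: [-0.0, 0.901, 0.434, -0.0]
wrist_force: [-1.0, 0.4, -1.4]
opening: 0.26
grasp_force: 59.4
```

Run:
```python
from h import *
c=settle(2); o=st([.6595,.1765,.23]); skirt(c,.0245,o['eef_pos'])
```

```text
t 15.2 tcp [ 0.6009 -0.218   0.2312] yaw_y -38.56 z [-0.0029  0.0017 -1.    ] F [-0.1 -0.4 -1. ] op 22.2 g 59.4
delta tool mm [ 345.  -200.1    1.7]
skirt n 661 [ 0.6027 -0.217 ] rms 0.0002 zmin 0.1976 z1% 0.1993
```

jog_arm(
  series=[
    [[34.4,-20,0,0,0,0,15],[34.4,-20,0,0,0,0,15],[34.4,-20,0,0,0,0,15],[34.4,-20,0,0,0,0,15],[34.4,-20,0,0,0,0,15],[34.4,-20,0,0,0,0,15],[34.4,-20,0,0,0,0,15],[34.4,-20,0,0,0,0,15],[34.4,-20,0,0,0,0,15],[34.4,-20,0,0,0,0,15]],
  ],
)

```text
time_s: 16.2
eef_pos: [0.659, 0.1767, 0.2309]
eef_rot: [-0.001, 0.901, 0.434, -0.002]
wrist_force: [-0.3, -0.2, -0.5]
opening: 0.267
grasp_force: 59.4
```

jog_arm(
  series=[
    [[0,0,0,0,0,0,15],[0,0,0,0,0,0,15],[0,0,20,0,0,0,15],[0,0,20,0,0,0,15],[0,0,20,0,0,0,15],[0,0,20,0,0,0,15],[0,0,20,0,0,0,15],[0,0,10,0,0,0,15],[0,0,0,0,0,0,15],[0,0,0,0,0,0,15]],
  ],
)

```text
time_s: 17.2
eef_pos: [0.6603, 0.1744, 0.1237]
eef_rot: [0.0, 0.901, 0.434, 0.0]
wrist_force: [-0.0, -0.1, -0.5]
opening: 0.262
grasp_force: 59.4
```

Run:
```python
from h import *
c=settle(3); o=st([.6585,.1765,.11]); skirt(c,.0245,o['eef_pos'])
k=snap('scene'); skirt(k,.0245,o['eef_pos'])
a=cv2.resize(c['frame'][60:300,130:370],(390,390),interpolation=2)
b=cv2.resize(k['frame'][130:210,298:378],(390,390),interpolation=2)
cv2.imwrite('pics/near2.png',np.hstack([a,b]))
```

```text
t 17.35 tcp [0.6609 0.175  0.1248] yaw_y -38.57 z [ 2.4e-03  2.0e-04 -1.0e+00] F [-0.1 -0.5 -0.6] op 22.5 g 59.4
delta tool mm [-0.3 -2.9 14.8]
skirt n 669 [0.6626 0.1759] rms 0.0002 zmin 0.0907 z1% 0.092
skirt n 89 [0.661  0.1763] rms 0.0028 zmin 0.09 z1% 0.0912
```

View pics/near2.png

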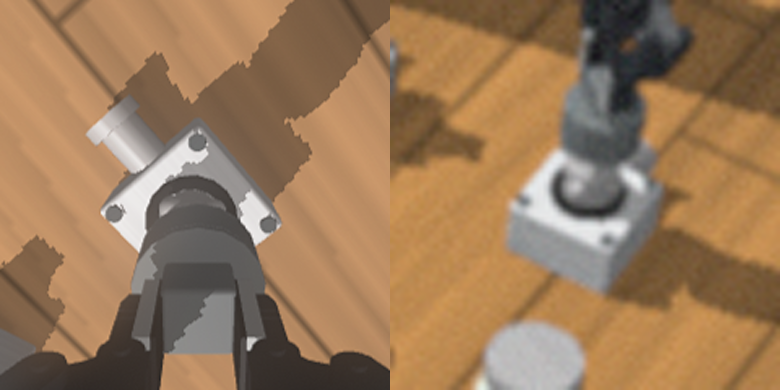

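The large cap hangs just above its stub. Bolts are at crop (114,214), (197,143) and (268,225), and the stub sits slightly left of the cap axis.

Run:
```python
from h import *
c=load('wrist')
f=lambda x,y:ray(c,x/1.625+130,y/1.625+60,.041)[:2]
b=[f(114,214),f(197,143),f(268,225)]; m=(b[0]+b[2])/2; print(np.round(b,4),m.round(4),[np.linalg.norm(b[1]-b[i]) for i in (0,2)])
o=st(); r=S.from_quat(o['eef_rot'][[1,2,3,0]]).as_matrix()
print('shift tool mm',(r.T@np.r_[m-[.6626,.1759],0]*1000).round(1))
```

```text
[[0.6306 0.2051]
 [0.6874 0.2072]
 [0.6896 0.1503]] [0.6601 0.1777] [np.float64(0.05682881639666291), np.float64(0.05693565396920317)]
t 17.4 tcp [0.6608 0.1751 0.1247] yaw_y -38.56 z [ 2.2e-03  2.0e-04 -1.0e+00] F [-0.1 -0.5 -0. ] op 22.5 g 59.4
shift tool mm [-0.2 -3.1 -0. ]
```

jog_arm(
  series=[
    [[-0.2,-3,0,0,0,0,15],[0,0,4,0,0,0,15],[0,0,4,0,0,0,15],[0,0,4,0,0,0,15],[0,0,4,0,0,0,15],[0,0,3,0,0,0,15],[0,0,0,0,0,0,15],[0,0,0,0,0,0,15],[0,0,0,0,0,0,15],[0,0,0,0,0,0,15]],
  ],
)

```text
time_s: 18.4
eef_pos: [0.6577, 0.1768, 0.1046]
eef_rot: [0.0, 0.901, 0.434, 0.0]
wrist_force: [0.3, 0.3, -1.9]
opening: 0.266
grasp_force: 59.4
```

Run:
```python
from h import *
c=settle(2); o=st([.6589,.1767,.09]); skirt(c,.0245,o['eef_pos'])
```

```text
t 18.5 tcp [0.6577 0.1768 0.1045] yaw_y -38.56 z [ 4.e-04  1.e-04 -1.e+00] F [ 0.1 -0.7 -0.7] op 22.4 g 59.4
delta tool mm [ 0.7  1.  14.5]
skirt n 665 [0.6593 0.1778] rms 0.0002 zmin 0.0552 z1% 0.0718
```

jog_arm(
  series=[
    [[0.3,0.5,0,0,0,0,15],[0,0,1.5,0,0,0,15],[0,0,1.5,0,0,0,15],[0,0,1.5,0,0,0,15],[0,0,1.5,0,0,0,15],[0,0,1.5,0,0,0,15],[0,0,1.5,0,0,0,15],[0,0,0,0,0,0,15],[0,0,0,0,0,0,15],[0,0,0,0,0,0,15]],
  ],
)

```text
time_s: 19.5
eef_pos: [0.6583, 0.1768, 0.0956]
eef_rot: [0.0, 0.901, 0.434, 0.0]
wrist_force: [0.4, 1.2, 0.8]
opening: 0.266
grasp_force: 59.7
```

jog_arm(
  series=[
    [[0,0,2,0,0,0,15],[0,0,2,0,0,0,15],[0,0,2,0,0,0,15],[0,0,2,0,0,0,15],[0,0,2,0,0,0,15],[0,0,2,0,0,0,15],[0,0,2,0,0,0,15],[0,0,2,0,0,0,15],[0,0,2,0,0,0,15],[0,0,2,0,0,0,15]],
  ],
)

```text
time_s: 20.5
eef_pos: [0.658, 0.1767, 0.0777]
eef_rot: [-0.0, 0.901, 0.434, -0.0]
wrist_force: [-12.6, -1.6, 24.8]
opening: 0.263
grasp_force: 63.1
```

```bash
python3 -c "
from h import *
c=settle(3); o=st(); skirt(c,.0245,o['eef_pos'])"
```

```text
t 20.65 tcp [0.6581 0.1767 0.0778] yaw_y -38.54 z [ 0.e+00 -3.e-04 -1.e+00] F [-8.5 -2.4 15.4] op 22.9 g 61.8
skirt n 664 [0.6597 0.1777] rms 0.0002 zmin 0.0379 z1% 0.0391
```

jog_arm(
  series=[
    [[-0.7,-0.8,0,0,0,0,15],[0,0,0,0,0,0,15],[0,0,1,0,0,0,15],[0,0,0,0,0,0,15],[0,0,0,0,0,0,15],[0,0,0,0,0,0,15],[0,0,0,0,0,0,15],[0,0,0,0,0,0,15],[0,0,0,0,0,0,15],[0,0,0,0,0,0,15]],
  ],
)

```text
time_s: 21.65
eef_pos: [0.658, 0.1767, 0.0778]
eef_rot: [0.001, 0.901, 0.434, 0.001]
wrist_force: [-5.9, -1.5, 17.8]
opening: 0.266
grasp_force: 62.2
```

Run:
```python
from h import *
c=settle(3); o=st(); skirt(c,.0245,o['eef_pos'])
p=cloud(c)
d=np.hypot(p[...,0]-.6597,p[...,1]-.1777)
q=p[(d<.022)&(p[...,2]>.06)&(p[...,2]<.082)]; print('roof',len(q),np.histogram(q[:,2],bins=np.arange(.06,.083,.001)))
k=snap('scene');p=cloud(k); d=np.hypot(p[...,0]-.6597,p[...,1]-.1777)
q=p[(d<.024)&(p[...,2]>.065)&(p[...,2]<.09)];print(np.histogram(q[:,2],bins=np.arange(.065,.091,.001))[0])
a=cv2.resize(c['frame'][60:300,130:370],(390,390),interpolation=2)
b=cv2.resize(k['frame'][130:210,298:378],(390,390),interpolation=2)
cv2.imwrite('pics/press.png',np.hstack([a,b]))
```

```text
t 21.8 tcp [0.6581 0.1767 0.0778] yaw_y -38.55 z [ 2.4e-03 -2.0e-04 -1.0e+00] F [-6.1 -1.4 17.5] op 22.3 g 62.2
skirt n 665 [0.6596 0.1777] rms 0.0002 zmin 0.0377 z1% 0.039
roof 1419 (array([  0,   0,   0,   0,   0,   0,   0,   0,   0,   1,  70, 577, 468,
        55,  23,  32,  31,  28,  30,  38,  33,  33,   0]), array([0.06 , 0.061, 0.062, 0.063, 0.064, 0.065, 0.066, 0.067, 0.068,
       0.069, 0.07 , 0.071, 0.072, 0.073, 0.074, 0.075, 0.076, 0.077,
       0.078, 0.079, 0.08 , 0.081, 0.082, 0.083]))
[ 0  3  3  6  4  5 10 10 13 11  7  3  4  3  0  3  2  2  1  0  3  2  1  2
  6]
```

View pics/press.png

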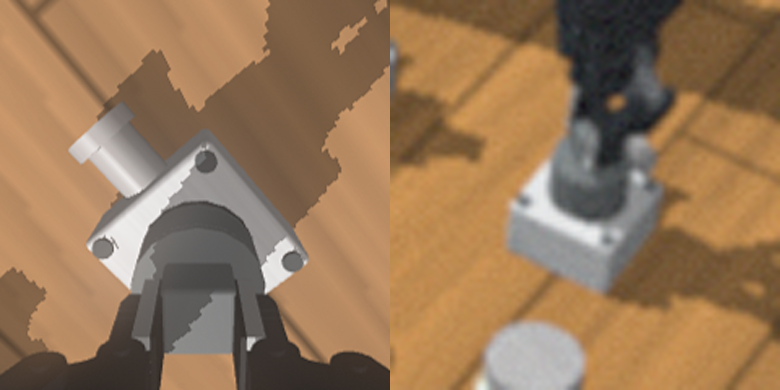

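The large cap's roof is at 0.072 m, 3 mm below its free-seal height. It is level, centred and steady, held down with 17 N. I'm handing in.

```bash
python3 -c "
from bench import ctrl
print(ctrl.hand_in())"
```

```text
the job is handed in; nothing more can be done
None
```

The job is handed in: the small cap is clicked home and left alone on its stub, and the large cap is clicked home and still held down by the gripper with about 17 N; the verdict was not reported back.

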